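# Roll a bottle up into the labelling stand and lower the press arm

## Robot

A 6-joint arm with a two-finger parallel gripper is mounted at the origin on a cart in front of the work surface, level with it; the furniture and walls round the work are solid. World frame = base frame: x ahead of the robot, y to its left, z up, the work surface at z = 0. Lengths are in mm, angles in rad, forces in N, time in s.
With the tool pointing down it reaches from about 350 to 975 mm from the base axis. Payload 7.1 kg.
Tool frame: the origin (TCP) lies on the front face of the gripper's body, between the roots of the fingers; the fingertips stand 80 mm ahead of it and the grasp point (between the pads) lies 61 mm ahead of it; z points along the fingers, y is the line along which they close (so a half turn about z gives the same grasp; the last joint's range is limited). The gripper opens to 88 mm and grips with 3 to 60 N. Pads are 20 mm wide; open, the fingers measure 115 mm over their backs; the gripper's body (75 mm by 178 mm) begins 61 mm behind the grasp point.
Start: joints at [1.088, 0.423, 1.63, -0, 1.089, -0.019], TCP at [279.561, 558.973, 302.675] pointing down, gripper open.
Joint ranges: [-3, 3], [-0.9, 2.11], [0.09, 2.58], [-1.31, 4.45], [0.11, 2.69], [-2.54, 2.54]. Speed limits (rad/s): [2.39, 2.39, 3.01, 3.14, 3.14, 3.14].

## Interface

Orientations are given as a 3x3 rotation matrix whose columns are the frame's x, y, z axes.
In Python, from plant import env, grab_frame, camera_params, look_for gives the robot as it stands.
- The arm moves only by the tool arm_command, never from a script. Its argument "rows" is a list of rows, each a list of 5 numbers: the shift along the tool's x, y, z in mm, then the turn about the tool's z in degrees, then the closure, from 0 (fully open) to 1 (shut). A call has 1 to 10 rows; each row shifts and turns the commanded pose from where the row before left it, along the tool's axes as they then stand; what a row does not reach is not made up. A row lasts 1/12 s, in which the tool goes at most 41.7 mm and 7.16 degrees, less where a joint would pass 70% of its speed; a pose out of reach is approached as far as the arm can. A call with a gripper value outside its range is refused whole. The fingers move at their own pace and stop on an object; the grip force is fixed at half the most. Time passes only in rows, so rows that do not move let the fingers close. It gives the time, the measured TCP pose, the force, the opening and the grip force at its end, in the units of the state.
- env.read_state(): the state, without advancing time (a new reading comes with each control period).
- grab_frame(name): name is "scene" or "top"; returns the picture (384x512x3 uint8, red, green, blue); there is no depth.
- camera_params(name): a dict with "intrinsics" (3x3 intrinsics, pixels), "world_from_camera" (4x4, takes a point from camera to world coordinates). Camera axes: x right, y down, z forward; pixel columns grow to the right and rows downward; lengths in mm; the calibration is good to about 2 mm. A picture is of the moment at which its call begins. camera_params takes no time and is no camera call.
- env.hand_in(): hands the job in; it is judged then, once.
Trained networks look in the newest picture that a camera, given by its name, has taken for a name from the list of things; names that differ only in an ending like _2 or _b are one class to them, and where a whole thing is asked for, a point or a joint stands for the part that bears it (a point fixed in the world has none). Each returns a list of dicts, best first, with "conf" (0 to 1); they miss things now and then, are a little off and sometimes report something else, mostly with a low value. They report only what shows in the picture. A call takes as long as a camera call.
- look_for(label, camera): "rect" ([left, top, right, bottom] in pixels, round what is visible of it).
The state is a dict: "time": time; "joint_positions": joint angles; "qvel": joint speeds; "tau": joint torques, N m; "position": TCP position; "ee_rot": TCP orientation; "wrist_force": force on the tool from outside, world axes, zero at the start; "wrist_torque": the same for the moment, N m; "gripper_width": finger opening in mm; "gripper_force": force on a finger pad.
Only numpy, scipy, OpenCV 4.12 (cv2) and the standard library are available. Lean on these libraries where they do the work, as an engineer would, in place of code of your own. Each camera call takes 0.05 s, during which the arm holds its last target. There are 200 camera calls.

## Task

Load the bare aluminium bottle that lies on its side at the foot of the labelling stand: with the fingertips, roll it slowly up the stand's ramp, staying on it so that it never runs back down, until it drops in between the two steel rollers at the back stop and lies there. Then push the raised press arm over towards the ramp from behind, so that it comes down and its rubber roller rests on the bottle, and take the hand away. Push gently, never grip or lift the bottle, and leave everything else on the table where it stands.

Things in the scene. Friction and masses are not known exactly. Their poses are not given: they have to be found in the camera images.
- stand: Hand labelling stand of grey and bare metal, fixed to the table, 340 mm long and 239 wide. Origin on the table under the top end (crest) of its ramp, half-way across; x points level in the uphill direction, y across the stand, z up. x, y, z below are in this frame, in mm. The outer side plates rise from z 31 at x 0 to z 52 at x 66 and z 116 at x 100 to 120, and fall to z 60 at x 190.
- ramp_foot (a point): Lower edge of the bare-metal ramp, half-way across, at table height (x -150, y 0, z 0); axes as the stand. The ramp rises at 8 degrees to z 21 at x 0. It is 224 wide between side flanges that stand about 20 above it. Directly behind its top end lies the front steel roller.
- seat (a point): Where the point bottle_mid belongs when the bottle lies in the stand (x 38.5, y 33, z 56); axes as the stand. It lies on two free-turning steel rollers along y, 20 in diameter, axes at x 13.5 and 63.5, z 11.5; the upright back stop at x 81, 72 high, is 1 or 2 from it. The bottle drops 6 into this seat once its axis has passed x 13.5 and then stays by itself.
- bottle_mid (a point): Bare aluminium bottle with white cap, on its side on the table before the ramp's foot, across the uphill direction; 81 mm in diameter, 181 long, about 0.25 kg. Point on its axis, 57 from the base, in the middle of the straight wall (5 to 108 from the base; then shoulder and 54 wide cap). z axis from base to cap, along the stand's -y. It rolls freely, downhill too. The flanges leave 21 mm either way.
- press_shaft (a point): Axis of the press arm's cross shaft, in line with the arm's middle (x 110, y 33, z 104); axes as the stand. Behind and below it a roll of blank labels, 68 in diameter, lies at x 155, top at z 86.
- press_arm (a joint): Press arm angle (rad), axis along y. 0: level, pointing from its shaft to -x, over the rollers; pi/2: upright; more: leaning back, away from the ramp (stop at 1.82). It starts upright or leaning back and stays by friction; a light push at the rubber roller moves it. Pushed forward below 1.2 it sinks by its own weight in about 2 s. On the seated bottle it reads about 0.05, without one below -0.1.
- press_roller (a point): Middle of the black rubber press roller at the free end of the press arm, 70 mm from the shaft's axis: 22 mm in diameter, 52 long along y. Two flat bars, 60 apart over their outsides and 14 deep, join its ends to the shaft. It stands about 174 mm above the table when the arm is upright.
- full_bottle: Bystander, to be left alone: the tall white-capped aluminium bottle standing beside the ramp (83 mm across, 185 mm tall). Origin at the centre of its underside.
- labelled_bottle: Bystander, to be left alone: slimmer white-capped aluminium bottle with a label, standing (69 mm across, 181 mm tall). Origin at the centre of its underside.
- glass_vial: Bystander, to be left alone: small glass vial with white cap, standing (45 mm across, 68 mm tall). Origin at the centre of its underside.
- amber_jar: Bystander, to be left alone: small amber jar with cream lid, standing (54 mm across, 32 mm tall). Origin at the centre of its underside.
- jar_lid: Bystander, to be left alone: yellow jar lid lying flat (78 mm across, 15 mm thick). Origin at the centre of its underside.
- cream_pot: Bystander, to be left alone: jar with pink lid, standing (98 mm across, 59 mm tall). Origin at the centre of its underside.
- powder: Bystander, to be left alone: glass jar of white powder with cream lid, standing (102 mm across, 143 mm tall). Origin at the centre of its underside.

How it is judged (in metres and radians):
On the way, in this order (a step that is already met when the one before it is completed fails the run):
1. the bottle is half-way up the ramp, under the robot's fingers (x of bottle_mid in the frame of stand between -0.09 and -0.01 m and z of bottle_mid in the frame of stand above 0.045 m and value of joint press_arm above 1.2 rad and contact force between any of the fingers, the arm and bottle above 0.05 N), for 0.05 s.
2. the bottle lies still between the two rollers at the back stop, with the press arm still raised (x of bottle_mid in the frame of stand between 0.033 and 0.044 m and z of bottle_mid in the frame of stand between 0.051 and 0.06 m and y of bottle_mid in the frame of stand between 0.01 and 0.056 m and angle between the z axis of bottle and the y axis of stand, either way round below 0.1 rad and value of joint press_arm above 1.2 rad and linear speed of bottle below 0.05 m/s), for 0.2 s.
At the end, for the whole second after the job is handed in: The bottle lies at rest and square (0.1 rad) between the two rollers at the back stop, its axis within 5 mm of its seat and its wall within 23 mm of the label roll's middle; the press arm is down at rest, its rubber roller bearing on the bottle (arm angle -0.05 to 0.2 rad) (x of bottle_mid in the frame of stand between 0.033 and 0.044 m and z of bottle_mid in the frame of stand between 0.051 and 0.06 m and y of bottle_mid in the frame of stand between 0.01 and 0.056 m and angle between the z axis of bottle and the y axis of stand, either way round below 0.1 rad and value of joint press_arm between -0.05 and 0.2 rad and contact force between press_arm and bottle above 0.1 N and linear speed of bottle below 0.03 m/s and velocity of joint press_arm below 0.05 rad/s); the robot touches nothing.
It fails at once if the bottle is lifted off the table, ramp or rollers, or tipped up on end (z of bottle_mid in the frame of stand above 0.08 m or angle between bottle's own z axis and vertical below 1.25 rad or angle between bottle's own z axis and vertical above 1.89 rad).
It fails at once if the bottle runs free on the ramp, up or down, with no finger on it (x of bottle_mid in the frame of stand between -0.145 and -0.004 m and linear speed of bottle above 0.25 m/s and contact force between each of the fingers, the arm and bottle below 0.02 N).
It fails at once if the bottle is gripped, or pushed with more than 25 N (contact force between any of the fingers, the arm and bottle above 25 N).
It fails at once if a bystander is pushed aside by more than 25 mm or knocked over (distance of any of full_bottle, labelled_bottle, glass_vial, amber_jar, jar_lid, cream_pot, powder from where it was at the start of the episode above 0.025 m or angle between full_bottle's own z axis and vertical above 0.4 rad or angle between labelled_bottle's own z axis and vertical above 0.4 rad or angle between glass_vial's own z axis and vertical above 0.4 rad or angle between amber_jar's own z axis and vertical above 0.4 rad or angle between jar_lid's own z axis and vertical above 0.4 rad or angle between cream_pot's own z axis and vertical above 0.4 rad or angle between powder's own z axis and vertical above 0.4 rad).
It also fails if it takes over 64 s, if anything falls off the work surface, if the arm or the gripper's body presses on something with over 40 N, if the wrist force passes 120 N, or if a joint passes its speed limit or range.

## Working session

There is one attempt and no reset: what is moved stays moved. The work goes in short steps, Python scripts to look and compute and a tool call to move; the robot and the scene stay as the last step left them, time stands still between calls to the robot, and variables do not carry over. Pictures are saved under pics/ and viewed, at most 10 in all, crops included, and the job is handed in when it is done.

Besides the shell and the picture viewer there is one more tool, called after ">>>" as name(argument=value, ...) on one line, values as JSON. arm_command: Moves the arm, as the interface text tells. Its arguments: {"type":"object","properties":{"rows":{"type":"array","items":{"type":"array","items":{"type":"number"}}}},"required":["rows"]}

```bash
mkdir -p pics; python3 - <<'E'
from plant import env, grab_frame, camera_params, look_for
import cv2,numpy as np
for c in("scene","top"):
    im=grab_frame(c); cv2.imwrite(f"pics/{c}0.png",im[:,:,::-1])
    p=camera_params(c); print(c,np.round(p["intrinsics"],1).tolist(),np.round(p["world_from_camera"],3).tolist())
    for l in("stand","bottle_mid","press_arm","press_roller","full_bottle","labelled_bottle","glass_vial","amber_jar","jar_lid","cream_pot","powder"):
        print(l,[(np.round(d["rect"]).tolist(),round(d["conf"],2)) for d in look_for(l,c)[:2]])
s=env.read_state();print(s["time"],s["ee_rot"],s["wrist_force"])
E
```

```text
scene [[384.5, 0.0, 253.4], [0.0, 384.5, 190.2], [0.0, 0.0, 1.0]] [[0.564, -0.42, 0.711, -477.28], [-0.826, -0.262, 0.499, -711.689], [-0.023, -0.869, -0.495, 821.17], [0.0, 0.0, 0.0, 1.0]]
stand [([176.0, 170.0, 279.0, 242.0], 0.95)]
bottle_mid [([267.0, 204.0, 302.0, 243.0], 0.76), ([269.0, 257.0, 299.0, 277.0], 0.38)]
press_arm [([198.0, 168.0, 212.0, 194.0], 0.69)]
press_roller [([199.0, 169.0, 213.0, 193.0], 0.68), ([340.0, 249.0, 378.0, 283.0], 0.27)]
full_bottle [([261.0, 158.0, 283.0, 202.0], 0.82)]
labelled_bottle [([357.0, 201.0, 384.0, 257.0], 0.61)]
glass_vial [([202.0, 217.0, 214.0, 242.0], 0.51), ([199.0, 169.0, 211.0, 194.0], 0.35)]
amber_jar [([328.0, 272.0, 346.0, 294.0], 0.85)]
jar_lid [([270.0, 256.0, 297.0, 278.0], 0.66)]
cream_pot [([342.0, 248.0, 379.0, 285.0], 0.55)]
powder [([152.0, 155.0, 176.0, 190.0], 0.73), ([200.0, 169.0, 212.0, 194.0], 0.36)]
top [[347.3, 0.0, 256.3], [0.0, 347.3, 196.2], [0.0, 0.0, 1.0]] [[0.0, -0.991, 0.135, 372.193], [-1.0, 0.0, 0.006, 2.192], [-0.006, -0.135, -0.991, 1345.126], [0.0, 0.0, 0.0, 1.0]]
stand [([194.0, 175.0, 285.0, 242.0], 0.6), ([206.0, 210.0, 214.0, 229.0], 0.2)]
bottle_mid [([289.0, 176.0, 312.0, 229.0], 0.86), ([314.0, 241.0, 336.0, 263.0], 0.24)]
press_arm [([205.0, 206.0, 214.0, 229.0], 0.65)]
press_roller [([208.0, 208.0, 216.0, 229.0], 0.42)]
full_bottle [([240.0, 146.0, 266.0, 175.0], 0.95)]
labelled_bottle [([363.0, 180.0, 399.0, 201.0], 0.82)]
glass_vial [([236.0, 246.0, 248.0, 256.0], 0.45), ([239.0, 146.0, 262.0, 178.0], 0.34)]
amber_jar [([364.0, 244.0, 380.0, 256.0], 0.61)]
jar_lid [([315.0, 241.0, 334.0, 261.0], 0.88)]
cream_pot [([362.0, 210.0, 392.0, 237.0], 0.85)]
powder [([112.0, 192.0, 153.0, 221.0], 0.9)]
1.2 [[-8.94379910e-01  4.47308145e-01  5.30098145e-06]
 [ 4.47308145e-01  8.94379910e-01  6.32265128e-06]
 [-1.91291790e-06  8.02602446e-06 -1.00000000e+00]] [-0.79487773  0.41553809 -0.52858354]
```

```bash
python3 - <<'E'
import cv2
a=cv2.imread("pics/top0.png")[130:270,100:400]; b=cv2.imread("pics/scene0.png")[140:300,140:390]
cv2.imwrite("pics/t1.png",cv2.resize(a[:, 80:230],None,fx=5,fy=4.2*5/4.2*0+4.2,interpolation=2))
cv2.imwrite("pics/s1.png",cv2.resize(b,None,fx=3.2,fy=3.2,interpolation=2))
E
```

```text
(no output)
```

View pics/t1.png

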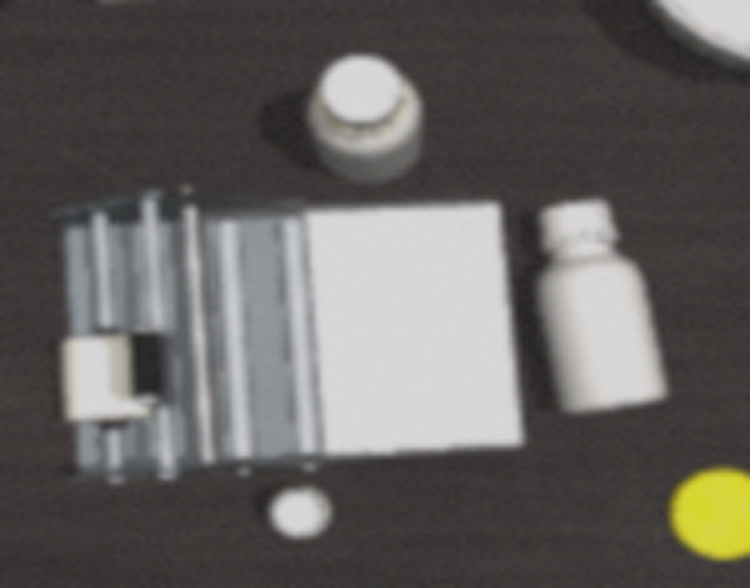

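View pics/s1.png

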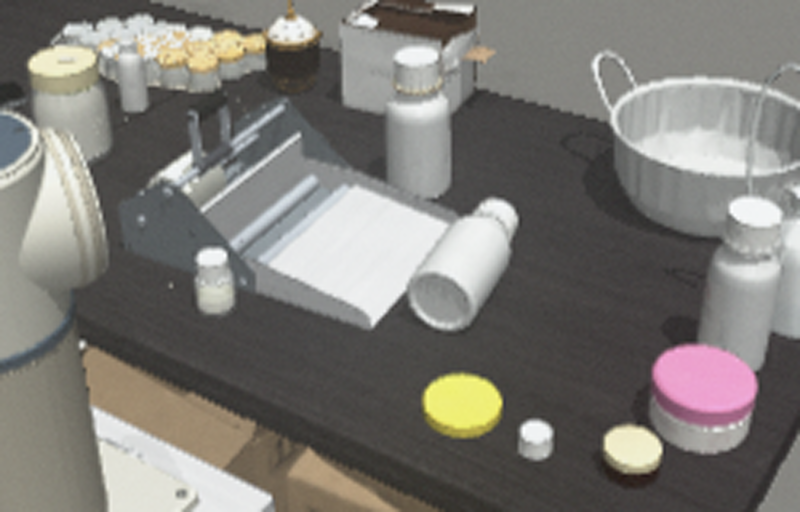

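```bash
cat > h.py <<'E'
import numpy as np
from plant import env, grab_frame, camera_params, look_for
def ray(c,u,v,z):
    p=camera_params(c);K=p["intrinsics"];T=np.array(p["world_from_camera"])
    d=T[:3,:3]@np.linalg.solve(np.array(K),[u,v,1]);o=T[:3,3]
    return o+d*(z-o[2])/d[2]
def proj(c,P):
    p=camera_params(c);K=np.array(p["intrinsics"]);T=np.array(p["world_from_camera"])
    q=K@(T[:3,:3].T@(np.asarray(P,float)-T[:3,3]));return q[:2]/q[2]
def stw(o,th,P): # stand frame -> world
    c,s=np.cos(th),np.sin(th);P=np.asarray(P,float)
    return np.array([o[0]+c*P[0]-s*P[1],o[1]+s*P[0]+c*P[1],P[2]])
E
python3 - <<'E'
from h import *
from scipy.optimize import least_squares
T=lambda X,Y:(180+(X+.5)/5-.5,130+(Y+.5)/4.2-.5)
S=lambda X,Y:(140+(X+.5)/3.2-.5,140+(Y+.5)/3.2-.5)
obs=[("top",T(500,203),(-150,-112,0)),("top",T(522,443),(-150,112,0)),("top",T(305,208),(0,-112,21)),("top",T(323,453),(0,112,21)),
("scene",S(372,326),(-150,112,0))]
f=lambda q:np.concatenate([proj(c,stw(q[:2],q[2],P))-uv for c,uv,P in obs])
r=least_squares(f,[500,0,1.5]);print(r.x,np.round(r.fun,1))
o,th=r.x[:2],r.x[2]
print("press roller pred",proj("top",stw(o,th,(110,33,174))),T(147,365),proj("scene",stw(o,th,(110,33,174))))
inv=lambda w:(np.array([[np.cos(th),np.sin(th)],[-np.sin(th),np.cos(th)]])@(w[:2]-o)).round(1)
for n,uv in (("cap",T(578,203)),("base",T(613,410)),("capL",T(541,240)),("capR",T(614,240)),("wL",T(540,300)),("wR",T(648,300)),("bL",T(563,410)),("bR",T(666,397))):
    w=ray("top",*uv,40.5);print(n,w.round(1),inv(w))
for l,z in (("full_bottle",185),("glass_vial",68)):
    r=look_for(l,"top")
    pass
w=ray("top",*T(360,90),185);print("full",w.round(),inv(w))
w=ray("top",*T(300,512),68);print("vial",w.round(),inv(w))
w=ray("top",*T(722,514),15);print("lid",w.round(),inv(w))
E
```

```text
[506.48326045  62.43033677   1.63923549] [-0.3 -0.3 -0.2 -0.3  0.4  0.2  0.4 -0.1 -0.5  0.4]
press roller pred [208.90604621 215.35576528] (209.0, 216.52380952380952) [204.75543966 172.55421849]
cap [ 619.7 -137.8   40.5] [-207.5  -99.2]
base [ 432.2 -161.3   40.5] [-218.1   89.4]
capL [ 585.6 -109.2   40.5] [-176.6  -67.2]
capR [ 585.6 -164.7   40.5] [-232.   -63.4]
wL [ 530.9 -107.8   40.5] [-171.5  -12.7]
wR [ 530.9 -189.4   40.5] [-252.9   -7.1]
bL [ 432.2 -123.9   40.5] [-180.8   86.9]
bR [ 443.7 -201.1   40.5] [-258.6   80.6]
full [686.  26. 185.] [ -48.8 -176.8]
vial [343.  71.  68.] [ 19.7 162.6]
lid [ 340. -245.   15.] [-295.4  187.1]
```

>>> arm_command(rows=[[0,0,0,7.1,0.3],[0,0,0,7.1,0.3],[0,0,0,7.1,0.3],[0,0,0,7.1,0.3],[0,0,0,7.1,0.3],[0,0,0,7.1,0.3],[0,0,0,7.1,0.3],[0,0,0,7.1,0.3],[0,0,0,2.7,0.3],[-20,4,0,0,0.3]])

```text
time: 2.13
position: [284.6, 541.4, 302.8]
ee_rot: [[-0.067, 0.998, 0.001], [0.998, 0.067, 0.002], [0.002, 0.001, -1.0]]
wrist_force: [0.6, -1.1, 0.2]
gripper_width: 61.0
gripper_force: 0.0
```

>>> arm_command(rows=[[-38,8,0,0,0.3],[-38,8,0,0,0.3],[-38,8,0,0,0.3],[-38,8,0,0,0.3],[-38,8,0,0,0.3],[-38,8,0,0,0.3],[-38,8,0,0,0.3],[-38,8,0,0,0.3],[-38,8,0,0,0.3],[-38,8,0,0,0.3]])

```text
time: 2.97
position: [390.9, 163.9, 303.0]
ee_rot: [[-0.069, 0.998, 0.001], [0.998, 0.069, 0.0], [0.0, 0.001, -1.0]]
wrist_force: [2.1, 1.1, -0.3]
gripper_width: 61.6
gripper_force: 0.0
```

>>> arm_command(rows=[[-38,8,0,0,0.3],[-38,8,0,0,0.3],[-38,8,0,0,0.3],[-38,8,0,0,0.3],[-38,8,0,0,0.3],[-38,8,0,0,0.3],[-38,8,0,0,0.3],[-38,8,0,0,0.3],[-38,8,0,0,0.3],[-38,8,0,0,0.3]])

```text
time: 3.8
position: [496.7, -210.1, 302.8]
ee_rot: [[-0.068, 0.998, 0.0], [0.998, 0.068, -0.0], [-0.0, 0.0, -1.0]]
wrist_force: [1.2, 0.4, -0.2]
gripper_width: 61.7
gripper_force: 0.0
```

```bash
cat >> h.py <<'E'
O=np.array([506.5,62.4]);TH=1.6392
def inst(w):
    c,s=np.cos(TH),np.sin(TH);d=np.asarray(w)[:2]-O
    return np.round([c*d[0]+s*d[1],-s*d[0]+c*d[1],w[2]],1)
def st():
    s=env.read_state();R=np.array(s["ee_rot"])
    print("t",round(s["time"],2),"TCP in stand",inst(s["position"]),"toolx ang err deg",round(np.degrees(np.arctan2(R[1,0],R[0,0])-TH),2),"tilt",R[2].round(3),"w",round(s["gripper_width"],1),"F",np.round(s["wrist_force"],1),"q",np.round(s["joint_positions"],2))
E
python3 -c "
from h import *;st()"
```

```text
t 3.8 TCP in stand [-271.2   28.4  302.8] toolx ang err deg -0.01 tilt [-0.  0. -1.] w 61.7 F [ 1.2  0.4 -0.2] q [-0.42  0.3   1.82  0.    1.02 -0.49]
```

>>> arm_command(rows=[[-20,0,0,0,0.3],[-22,0,0,0,0.3],[0,0,33,0,0.3],[0,0,33,0,0.3],[0,0,33,0,0.3],[0,0,33,0,0.3],[0,0,33,0,0.3],[0,0,33,0,0.3],[0,0,0,0,0.3],[0,0,0,0,0.3]])

```text
time: 4.63
position: [498.6, -249.4, 103.5]
ee_rot: [[-0.068, 0.998, -0.004], [0.998, 0.068, 0.002], [0.002, -0.003, -1.0]]
wrist_force: [0.6, 0.4, 1.4]
gripper_width: 61.5
gripper_force: 0.0
```

```bash
python3 - <<'E'
from h import *;import cv2
st()
a=grab_frame("scene");b=grab_frame("top")
a=cv2.resize(a[150:270,150:350],None,fx=3,fy=3,interpolation=2);b=cv2.resize(b[130:270,180:330],None,fx=3,fy=3,interpolation=2)[:360]
c=cv2.resize(np.hstack([a,b]),(800,275));cv2.imwrite("pics/c2.png",c[:,:,::-1])
print(look_for("bottle_mid","top")[:1],look_for("bottle_mid","scene")[:1])
E
```

```text
t 4.63 TCP in stand [-310.6   29.2  103.5] toolx ang err deg 0.0 tilt [ 0.002 -0.003 -1.   ] w 61.5 F [0.6 0.4 1.4] q [-0.49  0.63  1.87 -0.    0.64 -0.55]
[{'rect': [286.9, 178.2, 315.7, 227.7], 'conf': 0.65}] [{'rect': [268.1, 204.7, 299.6, 243.4], 'conf': 0.92}]
```

View pics/c2.png

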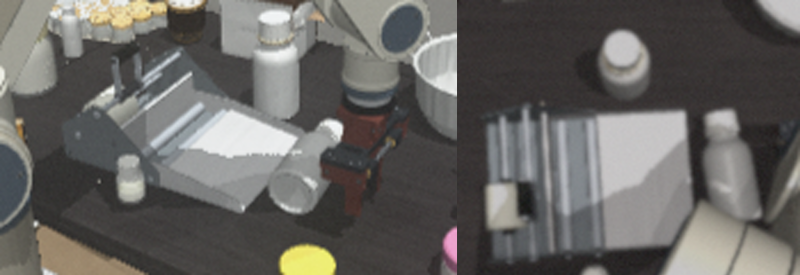

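>>> arm_command(rows=[[10,0,0,0,0.3],[10,0,0,0,0.3],[6,0,0,0,0.3],[3,0,0,0,0.3],[3,0,0,0,0.3],[3,0,0,0,0.3],[3,0,0,0,0.3],[3,0,0,0,0.3],[3,0,0,0,0.3],[3,0,0,0,0.3]])

```text
time: 5.67
position: [496.3, -202.8, 104.6]
ee_rot: [[-0.068, 0.998, 0.0], [0.998, 0.068, -0.0], [-0.0, 0.0, -1.0]]
wrist_force: [-0.1, 0.0, -0.4]
gripper_width: 61.6
gripper_force: 0.0
```

>>> arm_command(rows=[[3,0,0,0,0.3],[3,0,0,0,0.3],[3,0,0,0,0.3],[3,0,0,0,0.3],[3,0,0,0,0.3],[3,0,0,0,0.3],[3,0,0,0,0.3],[3,0,0,0,0.3],[3,0,0,0,0.3],[3,0,0,0,0.3]])

```text
time: 6.5
position: [494.2, -172.8, 104.7]
ee_rot: [[-0.068, 0.998, 0.0], [0.998, 0.068, -0.0], [-0.0, 0.0, -1.0]]
wrist_force: [0.4, -0.5, 0.3]
gripper_width: 61.4
gripper_force: 0.1
```

```bash
python3 - <<'E'
from h import *;import cv2
st()
a=grab_frame("scene");b=grab_frame("top")
a=cv2.resize(a[150:270,150:350],None,fx=3,fy=3,interpolation=2);b=cv2.resize(b[130:270,180:330],None,fx=3,fy=3,interpolation=2)[:360]
c=cv2.resize(np.hstack([a,b]),(800,275));cv2.imwrite("pics/c3.png",c[:,:,::-1])
E
```

```text
t 6.5 TCP in stand [-233.8   28.4  104.7] toolx ang err deg 0.01 tilt [-0.  0. -1.] w 61.4 F [ 0.4 -0.5  0.3] q [-0.36  0.59  1.95 -0.    0.6  -0.43]
```

View pics/c3.png

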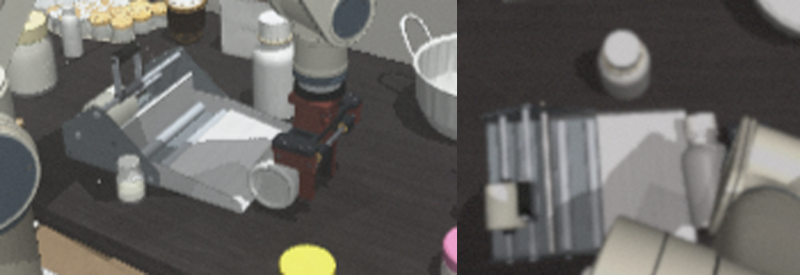

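>>> arm_command(rows=[[4,0,0,0,0.3],[4,0,0,0,0.3],[4,0,0,0,0.3],[4,0,0,0,0.3],[4,0,0,0,0.3],[4,0,0,0,0.3],[4,0,0,0,0.3],[4,0,0,0,0.3],[4,0,0,0,0.3],[4,0,-0.5,0,0.3]])

```text
time: 7.43
position: [492.0, -133.3, 105.5]
ee_rot: [[-0.069, 0.998, 0.001], [0.998, 0.069, -0.001], [-0.001, 0.001, -1.0]]
wrist_force: [1.6, -5.3, 4.4]
gripper_width: 61.4
gripper_force: 2.6
```

>>> arm_command(rows=[[4,0,-0.6,0,0.3],[4,0,-0.6,0,0.3],[4,0,-0.6,0,0.3],[4,0,-0.6,0,0.3],[4,0,-0.6,0,0.3],[4,0,-0.6,0,0.3],[4,0,-0.6,0,0.3],[4,0,-0.6,0,0.3],[4,0,-0.6,0,0.3],[4,0,-0.6,0,0.3]])

```text
time: 8.27
position: [489.5, -93.4, 111.7]
ee_rot: [[-0.069, 0.998, 0.002], [0.998, 0.069, -0.001], [-0.001, 0.002, -1.0]]
wrist_force: [0.6, -5.7, 2.7]
gripper_width: 61.5
gripper_force: 2.5
```

```bash
python3 - <<'E'
from h import *;import cv2
st()
a=grab_frame("scene");b=grab_frame("top")
a=cv2.resize(a[150:270,150:350],None,fx=3,fy=3,interpolation=2);b=cv2.resize(b[130:270,180:330],None,fx=3,fy=3,interpolation=2)[:360]
c=cv2.resize(np.hstack([a,b]),(800,275));cv2.imwrite("pics/c4.png",c[:,:,::-1])
E
```

```text
t 8.27 TCP in stand [-154.3   27.6  111.7] toolx ang err deg 0.01 tilt [-0.001  0.002 -1.   ] w 61.5 F [ 0.6 -5.7  2.7] q [-0.21  0.56  2.01 -0.    0.57 -0.28]
```

View pics/c4.png

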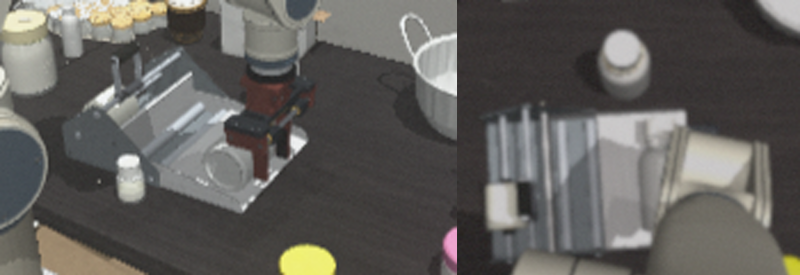

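>>> arm_command(rows=[[4,0,-0.5,0,0.3],[4,0,-0.5,0,0.3],[4,0,-0.5,0,0.3],[4,0,-0.5,0,0.3],[4,0,-0.5,0,0.3],[4,0,-0.5,0,0.3],[4,0,-0.5,0,0.3],[4,0,-0.5,0,0.3],[4,0,-0.5,0,0.3],[4,0,-0.5,0,0.3]])

```text
time: 9.2
position: [485.9, -52.9, 116.2]
ee_rot: [[-0.068, 0.998, -0.0], [0.998, 0.068, -0.0], [-0.0, -0.0, -1.0]]
wrist_force: [-0.6, -4.2, 3.8]
gripper_width: 61.4
gripper_force: 2.4
```

>>> arm_command(rows=[[4,0,-0.5,0,0.3],[4,0,-0.5,0,0.3],[4,0,-0.5,0,0.3],[4,0,-0.5,0,0.3],[4,0,-0.5,0,0.3],[4,0,-0.5,0,0.3],[4,0,-0.5,0,0.3],[4,0,-0.5,0,0.3],[4,0,-0.5,0,0.3],[4,0,-0.5,0,0.3]])

```text
time: 10.03
position: [483.2, -13.0, 121.2]
ee_rot: [[-0.069, 0.998, -0.0], [0.998, 0.069, -0.0], [-0.0, -0.0, -1.0]]
wrist_force: [0.6, -5.0, 3.4]
gripper_width: 61.6
gripper_force: 2.4
```

```bash
python3 - <<'E'
from h import *;import cv2
st()
a=grab_frame("scene");b=grab_frame("top")
a=cv2.resize(a[150:270,150:350],None,fx=3,fy=3,interpolation=2);b=cv2.resize(b[130:270,180:330],None,fx=3,fy=3,interpolation=2)[:360]
c=cv2.resize(np.hstack([a,b]),(800,275));cv2.imwrite("pics/c5.png",c[:,:,::-1])
E
```

```text
t 10.03 TCP in stand [-73.6  28.4 121.2] toolx ang err deg 0.01 tilt [-0. -0. -1.] w 61.6 F [ 0.6 -5.   3.4] q [-0.05  0.53  2.04 -0.    0.58 -0.12]
```

View pics/c5.png

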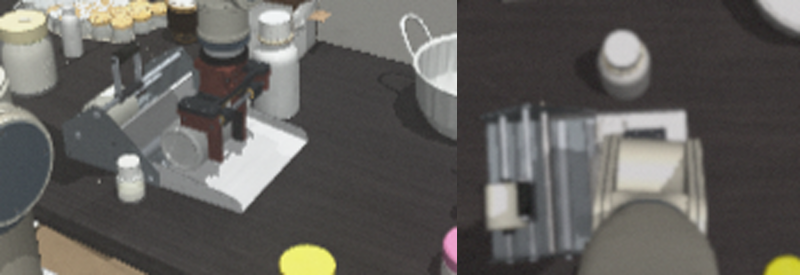

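>>> arm_command(rows=[[4,0,-0.4,0,0.3],[4,0,-0.4,0,0.3],[4,0,-0.4,0,0.3],[4,0,-0.4,0,0.3],[4,0,-0.4,0,0.3],[4,0,-0.4,0,0.3],[4,0,0,0,0.3],[4,0,0,0,0.3],[4,0,0,0,0.3],[4,0,0,0,0.3]])

```text
time: 10.97
position: [480.3, 27.1, 123.4]
ee_rot: [[-0.069, 0.998, -0.0], [0.998, 0.069, 0.0], [0.0, -0.0, -1.0]]
wrist_force: [0.3, -0.5, -0.5]
gripper_width: 61.4
gripper_force: 0.0
```

>>> arm_command(rows=[[3,0,0,0,0.3],[3,0,0,0,0.3],[3,0,0,0,0.3],[2,0,0,0,0.3],[2,0,0,0,0.3],[2,0,0,0,0.3],[0,0,0,0,0.3],[0,0,0,0,0.3]])

```text
time: 11.63
position: [479.5, 41.5, 123.6]
ee_rot: [[-0.069, 0.998, 0.0], [0.998, 0.069, -0.0], [-0.0, 0.0, -1.0]]
wrist_force: [1.3, 0.5, 0.1]
gripper_width: 61.7
gripper_force: 0.0
```

```bash
python3 - <<'E'
from h import *;import cv2
st()
a=grab_frame("scene");b=grab_frame("top")
a=cv2.resize(a[150:270,150:350],None,fx=3,fy=3,interpolation=2);b=cv2.resize(b[130:270,180:330],None,fx=3,fy=3,interpolation=2)[:360]
c=cv2.resize(np.hstack([a,b]),(800,275));cv2.imwrite("pics/c6.png",c[:,:,::-1])
E
```

```text
t 11.63 TCP in stand [-19.   28.4 123.6] toolx ang err deg 0.02 tilt [-0.  0. -1.] w 61.7 F [1.3 0.5 0.1] q [ 0.06  0.52  2.04 -0.    0.58 -0.01]
```

View pics/c6.png

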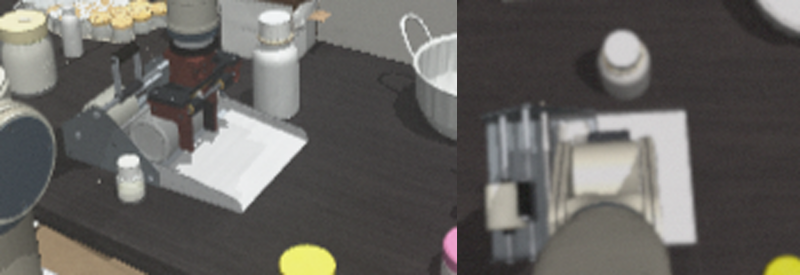

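>>> arm_command(rows=[[-8,0,0,0,0.3],[-15,0,0,0,0.3],[-15,0,0,0,0.3],[0,0,-35,0,1],[0,0,-37,0,1],[0,0,-37,0,1],[0,0,-37,0,1],[0,0,-37,0,1],[0,0,0,0,1],[0,0,0,0,1]])

```text
time: 12.57
position: [483.0, 3.0, 308.7]
ee_rot: [[-0.068, 0.998, 0.005], [0.998, 0.068, -0.0], [-0.001, 0.005, -1.0]]
wrist_force: [0.2, 0.3, -0.4]
gripper_width: 18.5
gripper_force: 0.0
```

>>> arm_command(rows=[[32,0,0,0,1],[32,0,0,0,1],[32,0,0,0,1],[32,0,0,0,1],[32,0,0,0,1],[32,0,0,0,1],[32,0,0,0,1],[6,-5,0,0,1],[0,0,0,0,1]])

```text
time: 13.32
position: [459.9, 233.5, 304.6]
ee_rot: [[-0.071, 0.997, -0.003], [0.997, 0.071, -0.002], [-0.001, -0.004, -1.0]]
wrist_force: [0.7, 0.2, -0.4]
gripper_width: 0.6
gripper_force: 0.0
```

```bash
python3 - <<'E'
from h import *;import cv2
st()
a=grab_frame("scene");b=grab_frame("top")
for l in("press_roller","bottle_mid"):
  for c in("scene","top"): print(l,c,[(np.round(d["rect"],1).tolist(),round(d["conf"],2)) for d in look_for(l,c)[:1]])
print("seat pred",*[proj("scene",stw(O,TH,p)).round(1) for p in ((38.5,90,56),(38.5,90,15.5),(-2,90,56))])
for t in(1.57,1.7,1.82): print(t,*[proj(c,stw(O,TH,(110-70*np.cos(t),33,104+70*np.sin(t)))).round(1) for c in("scene","top")])
a=cv2.resize(a[140:260,150:300],None,fx=4,fy=4,interpolation=2)
cv2.imwrite("pics/c7.png",a[:,:,::-1])
E
```

```text
t 13.32 TCP in stand [173.9  34.8 304.6] toolx ang err deg 0.18 tilt [-0.001 -0.004 -1.   ] w 0.6 F [ 0.7  0.2 -0.4] q [0.45 0.26 1.87 0.   1.02 0.38]
press_roller scene [([199.1, 168.4, 211.4, 194.4], 0.49)]
press_roller top [([207.7, 207.2, 215.7, 228.2], 0.68)]
bottle_mid scene [([207.5, 184.6, 247.3, 221.6], 0.7)]
bottle_mid top [([189.9, 172.8, 284.8, 245.3], 0.72)]
seat pred [213.9 211.5] [214.7 220.6] [223.  214.4]
1.57 [204.8 172.6] [208.9 215.3]
1.7 [202.8 172.2] [206.3 215.5]
1.82 [201.1 172.1] [203.9 215.7]
```

View pics/c7.png

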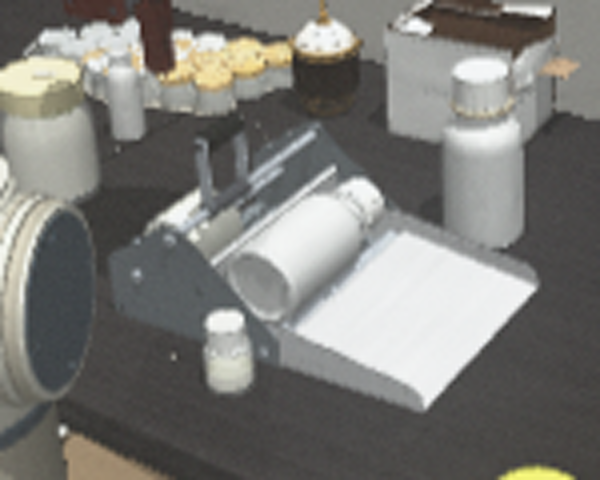

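>>> arm_command(rows=[[0,0,22,0,1],[0,0,22,0,1],[0,0,22,0,1],[-10,0,0,0,1],[-10,0,0,0,1],[-8,0,0,0,1],[-4,0,0,0,1],[-4,0,0,0,1],[-3,0,0,0,1],[-3,0,0,0,1]])

```text
time: 14.45
position: [464.7, 190.5, 241.4]
ee_rot: [[-0.068, 0.998, 0.002], [0.998, 0.068, 0.001], [0.001, 0.002, -1.0]]
wrist_force: [1.1, 1.3, 0.4]
gripper_width: 0.3
gripper_force: 0.3
```

>>> arm_command(rows=[[-3,0,0,0,1],[-3,0,0,0,1],[-3,0,0,0,1],[-3,0,0,0,1],[-3,0,0,0,1],[-3,0,0,0,1],[-3,0,0,0,1],[-3,0,0,0,1],[-3,0,0,0,1],[-3,0,0,0,1]])

```text
time: 15.28
position: [466.3, 160.5, 240.6]
ee_rot: [[-0.068, 0.998, -0.0], [0.998, 0.068, -0.0], [-0.0, -0.0, -1.0]]
wrist_force: [0.9, -0.3, -0.1]
gripper_width: 0.3
gripper_force: 0.2
```

>>> arm_command(rows=[[-2,0,0,0,1],[-2,0,0,0,1],[0,0,0,0,1],[0,0,0,0,1],[0,0,0,0,1],[0,0,0,0,1],[0,0,0,0,1],[0,0,0,0,1],[0,0,0,0,1],[0,0,0,0,1]])

```text
time: 16.12
position: [466.5, 156.9, 240.6]
ee_rot: [[-0.069, 0.998, 0.0], [0.998, 0.069, -0.0], [-0.0, 0.0, -1.0]]
wrist_force: [0.3, -0.2, -0.6]
gripper_width: 1.0
gripper_force: 0.0
```

```bash
python3 - <<'E'
from h import *;import cv2
st()
a=grab_frame("scene")
a=cv2.resize(a[140:260,150:300],None,fx=4,fy=4,interpolation=2)
cv2.imwrite("pics/c8.png",a[:,:,::-1])
E
```

```text
t 16.12 TCP in stand [ 97.   33.4 240.6] toolx ang err deg 0.01 tilt [-0.  0. -1.] w 1.0 F [ 0.3 -0.2 -0.6] q [ 0.3   0.32  1.97 -0.    0.85  0.23]
```

View pics/c8.png

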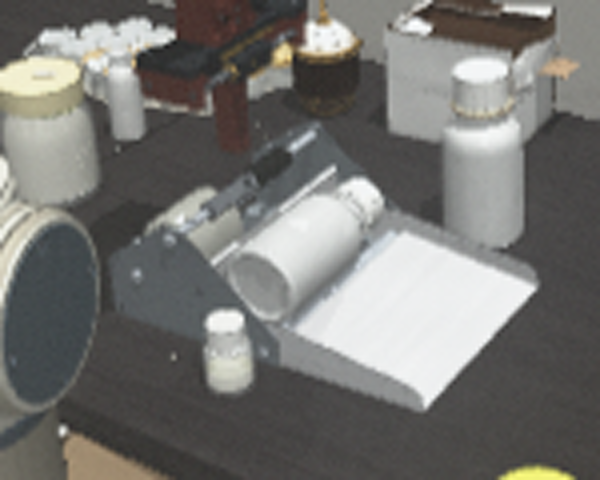

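The arm is sinking: its roller is at crop (270,165), detached from the fingers. I'll move the hand up and back and wait.

>>> arm_command(rows=[[10,0,-10,0,1],[10,0,-25,0,1],[0,0,-30,0,1],[0,0,-30,0,1],[0,0,0,0,1],[0,0,0,0,1],[0,0,0,0,1],[0,0,0,0,1],[0,0,0,0,1],[0,0,0,0,1]])

```text
time: 17.0
position: [464.8, 176.7, 334.5]
ee_rot: [[-0.068, 0.998, -0.002], [0.998, 0.068, -0.001], [-0.001, -0.002, -1.0]]
wrist_force: [0.4, -0.4, 0.3]
gripper_width: 0.4
gripper_force: 0.0
```

>>> arm_command(rows=[[0,0,0,0,1],[0,0,0,0,1],[0,0,0,0,1],[0,0,0,0,1],[0,0,0,0,1],[0,0,0,0,1],[0,0,0,0,1],[0,0,0,0,1],[0,0,0,0,1],[0,0,0,0,1]])

```text
time: 17.83
position: [465.2, 176.8, 335.6]
ee_rot: [[-0.068, 0.998, 0.0], [0.998, 0.068, 0.0], [0.0, 0.0, -1.0]]
wrist_force: [-0.9, 0.2, 1.0]
gripper_width: 0.5
gripper_force: 0.0
```

>>> arm_command(rows=[[0,0,0,0,1],[0,0,0,0,1],[0,0,0,0,1],[0,0,0,0,1],[0,0,0,0,1],[0,0,0,0,1],[0,0,0,0,1],[0,0,0,0,1],[0,0,0,0,1],[0,0,0,0,1]])

```text
time: 18.67
position: [465.2, 176.8, 335.6]
ee_rot: [[-0.068, 0.998, -0.0], [0.998, 0.068, -0.0], [-0.0, -0.0, -1.0]]
wrist_force: [0.6, -0.0, 1.1]
gripper_width: 0.2
gripper_force: 0.0
```

```bash
python3 - <<'E'
from h import *;import cv2
st()
a=grab_frame("scene")
print(*[proj("scene",stw(O,TH,(110-70*np.cos(t),33,104+70*np.sin(t)))).round(1) for t in (-.1,.05,.4)])
a=cv2.resize(a[140:260,150:300],None,fx=4,fy=4,interpolation=2)
cv2.imwrite("pics/c9.png",a[:,:,::-1])
E
```

```text
t 18.67 TCP in stand [116.9  33.4 335.6] toolx ang err deg 0.01 tilt [-0. -0. -1.] w 0.2 F [ 0.6 -0.   1.1] q [ 0.34  0.19  1.87 -0.    1.07  0.27]
[221.5 194.9] [221.4 192.4] [219.8 186.5]
```

View pics/c9.png

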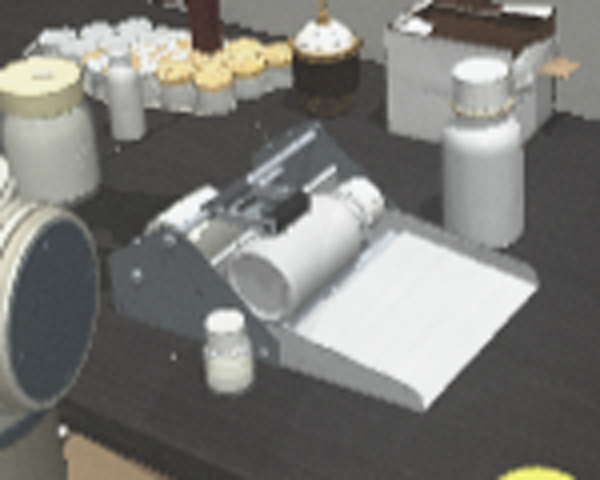

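The press roller sits at full-picture pixel (222,192), which matches 0.05 rad, so it is resting on the seated bottle. The hand is clear.

```bash
python3 -c "
from plant import env;print(env.hand_in())"
```

```text
the job is handed in; nothing more can be done
None
```

I handed the job in: the bottle lies between the two rollers at the back stop with the press roller down on it (arm at about 0.05 rad in the last picture), the hand is clear, and nothing else was seen to move; the hand-in call returned no verdict.

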